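# Index the counter carousel and present the notched price plate

## Robot

A 6-joint arm with a two-finger parallel gripper is mounted at the origin on the work surface. World frame = base frame: x ahead of the robot, y to its left, z up, the work surface at z = 0. Lengths are in m, angles in rad, forces in N, time in s.
With the tool pointing down it reaches from about 0.375 to 0.75 m from the base axis. Payload 9 kg.
Tool frame: the origin (TCP) lies on the centre line of the jaws, within the pads' length; the fingertips stand 19 mm ahead of it and the grasp point (between the pads) is the TCP; z points along the fingers, y is the line along which they close (so a half turn about z gives the same grasp; the last joint's range is limited). The gripper opens to 85 mm and grips with 20 to 120 N. Pads are 22 mm wide; open, the fingers measure 114 mm over their backs; the gripper's body (76 mm by 85 mm) begins 54 mm behind the grasp point. The pads swing forward as they close: fully open they stand 13 mm farther back than shut.
Start: joints at [-1.361, 0.104, 0.097, 1.564, 0, 1.353], TCP at [0.249, -0.546, 0.25] pointing down, gripper open.
Joint ranges: [-2.99, 2.99], [-0.84, 1.86], [-1.1, 1.16], [-1.84, 2.11], [-1.51, 1.56], [-3.14, 3.14]. Speed limits (rad/s): [2.22, 2.22, 2.57, 3.14, 3.14, 3.14].

## Interface

Orientations are given as a rotation vector (axis times angle).
In Python, from station import manip gives the robot as it stands.
- The arm moves only by the shell command python3 -m crank 'ROWS' [OPENING]. ROWS is JSON, a list of rows, each a list of 4 numbers: the shift along the tool's x, y, z in units of 50 mm (1.0 is 50 mm), then the turn about the tool's z in units of 8 degrees (1.0 is 8 degrees). A call has exactly 5 rows; each row shifts and turns the commanded pose from where the row before left it, along the tool's axes as they then stand; what a row does not reach is not made up. A row lasts 1/10 s, in which the tool goes at most 50 mm and 8.59 degrees, less where a joint would pass 70% of its speed; a pose out of reach is approached as far as the arm can. A call is refused whole if a number of a shift passes 1 or a number of a turn 1, either way. A call with a gripper value outside its range is refused whole. OPENING is the closure, from 0 (fully open) to 1 (shut), set as the call begins (- or left out, the last holds). The fingers move at their own pace and stop on an object; the grip force is fixed at half the most. Time passes only in rows, so rows that do not move let the fingers close, or fill a call up. It gives the time, the measured TCP pose, the force, the opening and the grip force at its end, in the units of the state.
- manip.state(): the state, without advancing time (a new reading comes with each control period).
- manip.capture(name): name is "side" or "top" or "wrist"; returns (picture, depth): 384x512x3 uint8, blue, green, red; 384x512 float32, m along the optical axis (not along the pixel's ray), 0 where there is no reading.
- manip.calibration(name): a dict with "fx", "fy", "cx", "cy" (pixels), "cam_to_world" (4x4, takes a point from camera to world coordinates); the wrist camera has in their place "hand_eye" (4x4, takes a point from camera to tool coordinates, whose origin is the TCP and whose axes are the flange's). Camera axes: x right, y down, z forward; pixel columns grow to the right and rows downward; lengths in m; the calibration is good to about 2 mm. A picture is of the moment at which its call begins: read the wrist's pose just before it. calibration takes no time and is no camera call.
- manip.finish_job(): hands the job in; it is judged then, once.
The state is a dict: "t": time; "qpos": joint angles; "qvel": joint speeds; "joint_efforts": joint torques, N m; "tool_pos": TCP position; "tcp_rot": TCP orientation; "wrist_force": force on the tool from outside, world axes, zero at the start; "ft_torque": the same for the moment, N m; "finger_gap": finger opening in m; "gripper_force": force on a finger pad.
Only numpy, scipy, OpenCV 4.12 (cv2) and the standard library are available. Lean on these libraries where they do the work, as an engineer would, in place of code of your own. Each camera call takes 0.05 s, during which the arm holds its last target. There are 200 camera calls.

## Task

Turn the counter carousel a quarter turn anticlockwise (seen from above) by its brass peg until it clicks into its detent, which brings the clear acrylic price plate out from under the canopy; then lift the plate out of its wooden stand by its clear part (the notched corner marks the frosted, labelled end: keep the fingers off that). Finish while still holding the plate, label face turned up (slanting about 45 degrees or flatter) with its frosted end over the middle of the checking mat, some 20 cm above it, and keep it still there. Leave the carousel in its detent with the stand and both jam jars standing on it, and do not shift or tip the other things on the counter.

Things in the scene. Friction and masses are not known exactly. Their poses are not given: they have to be found in the camera images.
- carousel_base: Fixed carousel base; origin on the counter at the turning axis, z up. Carries a wooden turntable, 300 mm diameter, top 30 mm up; four bays 95 mm from the axis on its +x, +y, -x, -y sides. On its +x side a clear back panel (150 mm wide, inner face at x = 166 mm, 120 mm high) and a clear canopy (x 30 to 172, y -75 to 75 mm, 115 to 120 mm up) over the bay where the plate starts.
- carousel (a joint): Turntable angle, rad, growing anticlockwise seen from above. Starts at 0 in one detent; the other is a quarter turn on, at 1.571. A spring draws it to the nearer detent (at most about 2 N at the peg; past half way, to the second). Well damped: turning at 0.1 m/s at the peg takes 3 to 5 N. Stops at -0.06 and 1.69.
- peg (a point): Centre of the top of the upright round brass peg (16 mm diameter, 55 mm tall, top 85 mm above the counter) that stands on the turntable 130 mm from the axis: at 135 degrees from the base's +x axis at joint 0, at 225 degrees after the quarter turn. It turns with the turntable.
- bay (a point): Middle of the turntable bay (on its top surface, 95 mm from the axis) on which the wooden stand starts; turns with the turntable, from the base's +x side to its +y side.
- stand: Loose light-wood ticket stand, 80 mm diameter, 26 mm high, 200 to 330 g, origin at the centre of its underside. A slot along its x axis (9.5 mm wide, 56 mm long, 18 mm deep, floor 8 mm above the underside) holds the plate upright.
- plate: Acrylic plate 110 mm long (x), 8 thick (y), 60 high (z), 50 to 90 g, on edge in the slot, any heading; origin mid lower edge. Clear, tinted, x -55 to +15; frosted white x +15 to +55, top corner there notched 12 x 12 mm (x over 43, z over 48). Label (blue bars) on the frosted part's +y face: looking along the standing plate from clear to notched end, it is on the left.
- plate_label (a point): Middle of the label, on the +y face of the plate, 35 mm from the plate's middle towards the frosted end and 26 mm above its lower edge.
- mat: Fixed black rubber checking mat, 160 x 160 mm, 4 mm thick, with a green ring of 110 mm diameter; origin under its centre.
- jam_red: Jar of red jam, 60 mm diameter, 62 mm high, on the turntable, origin at the centre of its underside. Rides along.
- jam_amber: Jar of amber jam, 60 mm diameter, 62 mm high, on the turntable, origin at the centre of its underside. Rides along.
- bowl: White bowl, 130 mm diameter, 50 mm high, origin at the centre of its underside. Leave alone.
- spray: Bottle of cleaner, 56 mm diameter, 150 mm high, green cap, origin at the centre of its underside. Leave alone.
- bell: Steel counter bell, 80 mm diameter, 52 mm high, origin at the centre of its underside. Leave alone.

How it is judged:
On the way, in this order (a step that is already met when the one before it is completed fails the run):
1. the carousel has been turned a quarter turn and rests in its second detent, the plate still in its stand (value of joint carousel between 1.4808 and 1.6608 rad and velocity of joint carousel between -0.1 and 0.1 rad/s and distance between plate and stand below 0.03 m), for 0.3 s.
2. the plate has been lifted clear of its stand in the fingers (height (world z) of plate above 0.09 m and contact force between the fingers and plate above 0.5 N and contact force between plate and stand below 0.05 N), for 0.2 s.
At the end, for the whole second after the job is handed in: Plate held still by its clear part (grip centre 8 mm or more off the frosting), label within 57 deg of straight up, its middle within 55 mm of the mat's centre, 140-320 mm up; carousel within 0.09 rad of the detent, stand and jars upright on it; other things upright, moved under 30 mm (value of joint carousel between 1.4808 and 1.6608 rad and contact force between the fingers and plate above 0.5 N and height (world z) of plate_label between 0.14 and 0.32 m and horizontal distance between plate_label and mat below 0.055 m and angle between plate's own y axis and vertical below 1 rad and x of the grasp point in the frame of plate below 0.007 m and linear speed of plate below 0.03 m/s and contact force between plate and stand below 0.05 N and distance between stand and bay below 0.03 m and angle between stand's own z axis and vertical below 0.1 rad and angle between each of jam_red, jam_amber, bowl, spray, bell's own z axis and vertical below 0.15 rad and horizontal distance between each of jam_red, jam_amber and carousel_base below 0.13 m and height (world z) of each of jam_red, jam_amber above 0.02 m and distance of each of bowl, spray, bell from where it was at the start of the episode below 0.03 m); the arm keeps its last pose, push and grip.
It fails at once if a jar, the stand or a bystander was tipped over (angle between any of jam_red, jam_amber, stand, bowl, spray, bell's own z axis and vertical above 0.6 rad).
It fails at once if the plate was squeezed on its frosted end (contact force between the fingers and plate above 2 N and x of the grasp point in the frame of plate above 0.015 m and distance between the grasp point and plate below 0.12 m).
It also fails if it takes over 61 s, if anything falls off the work surface, if the arm or the gripper's body presses on something with over 40 N, if the wrist force passes 120 N, or if a joint passes its speed limit or range.

## Working session

There is one attempt and no reset: what is moved stays moved. The work goes in short steps, Python scripts to look and compute and a shell command to move; the robot and the scene stay as the last step left them, time stands still between calls to the robot, and variables do not carry over. Pictures are saved under pics/ and viewed, at most 11 in all, crops included, and the job is handed in when it is done.

```bash
mkdir -p pics; ls; cat > h.py <<'E'
import numpy as np,cv2
from station import manip
from scipy.spatial.transform import Rotation as R
def cap(n):
    s=manip.state(); c=manip.calibration(n); im,d=manip.capture(n)
    if n=="wrist":
        T=np.eye(4);T[:3,:3]=R.from_rotvec(s["tcp_rot"]).as_matrix();T[:3,3]=s["tool_pos"];T=T@np.array(c["hand_eye"])
    else: T=np.array(c["cam_to_world"])
    return im,d,c,T
def cloud(d,c,T):
    v,u=np.mgrid[:d.shape[0],:d.shape[1]]
    P=np.stack([(u-c["cx"])/c["fx"]*d,(v-c["cy"])/c["fy"]*d,d],-1)
    return P@T[:3,:3].T+T[:3,3]
def proj(p,c,T):
    q=np.linalg.inv(T)@np.append(p,1); return q[0]/q[2]*c["fx"]+c["cx"],q[1]/q[2]*c["fy"]+c["cy"]
E
python3 - <<'E'
from h import *
s=manip.state();print({k:np.round(v,3) for k,v in s.items()})
a=cap("top");b=cap("side")
np.savez("top0.npz",im=a[0],d=a[1],T=a[3]);np.savez("side0.npz",im=b[0],d=b[1],T=b[3])
for n,x in(("top",a),("side",b)): cv2.imwrite(f"pics/{n}0.png",x[0]); print(n,x[2]["fx"],x[2]["cx"],x[2]["cy"],np.round(x[3],3).tolist())
E
```

```text
pics
{'t': np.float64(0.0), 'qpos': array([-1.361,  0.105,  0.096,  1.564, -0.   ,  1.353]), 'qvel': array([ 0.   , -0.001,  0.001,  0.001,  0.002,  0.002]), 'joint_efforts': array([ 3.0000e-03, -5.5694e+01,  5.0364e+01,  1.7000e-02,  0.0000e+00,
        0.0000e+00]), 'tool_pos': array([ 0.249, -0.546,  0.25 ]), 'tcp_rot': array([-3.069, -0.667,  0.   ]), 'wrist_force': array([ 0.234,  0.704, -0.424]), 'ft_torque': array([ 0.002,  0.021, -0.005]), 'gripper_force': np.float64(0.0), 'finger_gap': np.float64(0.085)}
top 415.4252743478244 258.5580614082244 192.56820858063816 [[0.015, -0.998, 0.059, 0.528], [-1.0, -0.014, 0.021, -0.154], [-0.02, -0.059, -0.998, 1.169], [0.0, 0.0, 0.0, 1.0]]
side 438.1033299268664 251.53193872307855 195.21035425648162 [[-0.964, -0.141, 0.224, 0.328], [-0.265, 0.47, -0.842, 0.831], [0.014, -0.871, -0.49, 0.643], [0.0, 0.0, 0.0, 1.0]]
```

View pics/top0.png

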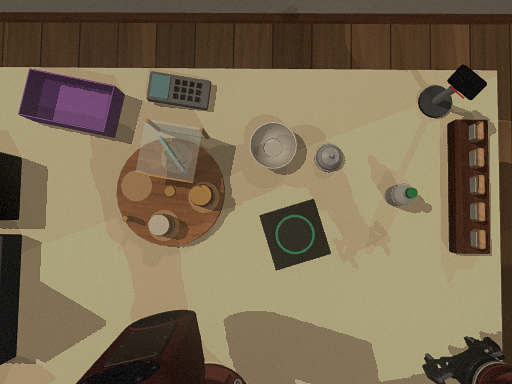

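View pics/side0.png

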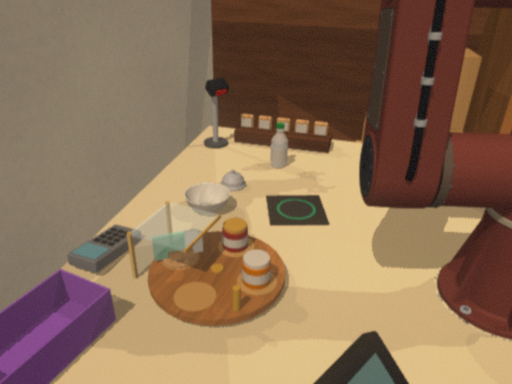

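The top view shows the carousel around (172,192), the peg around (126,219), the canopy with the plate under it around (172,150), and the mat at (295,235). The bowl, bell and spray are to the right and clear of the work. In the side view the peg is at (237,297).

```bash
python3 - <<'E'
from h import *
from scipy.optimize import least_squares
a=np.load("top0.npz");c=manip.calibration("top");P=cloud(a["d"],c,a["T"]);im=a["im"]
W=lambda u,v:np.round(P[v,u],3)
print("counter",W(100,300),"mat",W(295,235),"tt",W(172,230),"canopy",W(170,140),W(173,152))
z=P[...,2];v,u=np.mgrid[:384,:512];roi=(u>100)&(u<245)&(v>110)&(v<260)
hsv=cv2.cvtColor(im,cv2.COLOR_BGR2HSV)
m=(roi&(z>.022)&(z<.04)).astype(np.uint8)
q=P[m>0][:,:2];print(len(q),q.min(0),q.max(0))
h=cv2.convexHull(q.astype(np.float32))[:,0]
f=least_squares(lambda p:np.hypot(*(h-p[:2]).T)-.15,[.59,.1],loss="soft_l1",f_scale=.003)
print("tt centre",f.x,np.abs(f.fun).max());C=f.x
def blobs(lo,hi,name):
    mm=(roi&(z>lo)&(z<hi)).astype(np.uint8);n,l,s,ce=cv2.connectedComponentsWithStats(mm)
    for i in range(1,n):
        if s[i,4]>5:
            Q=P[l==i];print(name,s[i,4],np.round(ce[i]),np.round(np.median(Q,0),3),"ang",round(np.degrees(np.arctan2(*(np.median(Q,0)[:2]-C)[::-1])),1))
blobs(.075,.089,"peg");blobs(.0893,.1,"jar");blobs(.1,.14,"can")
mm=(u>255)&(u<335)&(v>195)&(v<275)&(hsv[...,2]<70)
r=cv2.minAreaRect(P[mm][:,:2].astype(np.float32));print("mat",r)
# side
b=np.load("side0.npz");cs=manip.calibration("side");S=cloud(b["d"],cs,b["T"])
print("side peg",[S[v,237].round(3).tolist() for v in range(284,308,3)])
big=cv2.resize(im[100:270,90:260],None,fx=3.4,fy=3.4,interpolation=cv2.INTER_CUBIC)
bs=cv2.resize(b["im"][190:330,100:300],None,fx=3.9,fy=3.9,interpolation=cv2.INTER_CUBIC)
cv2.imwrite("pics/z.png",np.hstack([cv2.resize(big,(400,400)),cv2.resize(bs,(400,400))]))
E
```

```text
counter [ 0.288  0.311 -0.004] mat [ 0.479 -0.233  0.005] tt [0.489 0.102 0.047] canopy [0.721 0.097 0.12 ] [0.69  0.088 0.12 ]
5966 [ 0.44717203 -0.03482095] [0.81900802 0.31154884]
tt centre [0.59738114 0.11499689] 0.12109220355253561
peg 46 [106. 121.] [0.778 0.281 0.079] ang 42.6
peg 39 [209. 196.] [ 0.581 -0.004  0.081] ang -98.0
peg 55 [167. 224.] [0.509 0.106 0.082] ang -174.1
peg 32 [125. 218.] [0.52  0.218 0.084] ang 126.9
jar 317 [200. 195.] [0.583 0.021 0.092] ang -98.7
jar 314 [158. 225.] [0.503 0.127 0.092] ang 172.5
can 3271 [169. 151.] [0.694 0.099 0.12 ] ang -9.3
mat ((0.4815391004085541, -0.232146754860878), (0.1599484235048294, 0.15844424068927765), 17.868751525878906)
side peg [[0.538, 0.152, 0.03], [0.517, 0.218, 0.081], [0.514, 0.228, 0.083], [0.515, 0.227, 0.075], [0.514, 0.23, 0.07], [0.514, 0.229, 0.062], [0.514, 0.229, 0.054], [0.515, 0.228, 0.046]]
```

View pics/z.png

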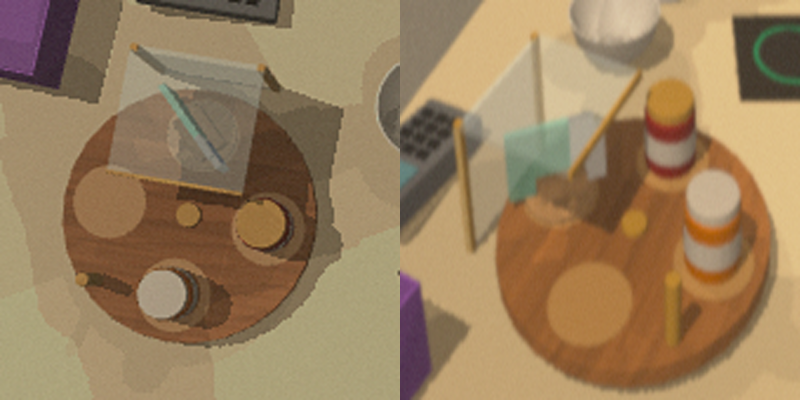

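```bash
python3 - <<'E'
from h import *
from scipy.optimize import least_squares
a=np.load("top0.npz");c=manip.calibration("top");P=cloud(a["d"],c,a["T"]);z=P[...,2]
v,u=np.mgrid[:384,:512]
can=(z>.11)&(z<.13)&(u>120)&(u<215)&(v>115)&(v<190)
r=cv2.minAreaRect(P[can][:,:2].astype(np.float32));print(r)
print("knob",P[189:193,168:173].reshape(-1,3)[::3].round(3).tolist())
roi=(u>105)&(u<240)&(v>175)&(v<255)&(z>.024)&(z<.036)
q=P[roi][:,:2]; 
h=cv2.convexHull(q.astype(np.float32))[:,0]
h=h[(h[:,0]<.58)]
f=least_squares(lambda p:np.hypot(*(h-p[:2]).T)-.15,[.59,.11],loss="soft_l1",f_scale=.002);print(f.x,f.fun.round(3))
for C in (f.x,):
  d=np.array([.516,.220])-C;print(np.hypot(*d),np.degrees(np.arctan2(d[1],d[0])))
# plate line in top image pixels: crop->px, intersect z=.098
for p in ((162,86),(222,165)):
  uu,vv=90+p[0]/400*170,100+p[1]/400*170
  T=a["T"];ray=T[:3,:3]@[(uu-c["cx"])/c["fx"],(vv-c["cy"])/c["fy"],1];print(T[:3,3]+ray*(.098-T[2,3])/ray[2])
E
```

```text
((0.6950974464416504, 0.09985685348510742), (0.1515394002199173, 0.1450112909078598), 81.02961730957031)
knob [[0.601, 0.119, 0.034], [0.601, 0.111, 0.031], [0.598, 0.116, 0.034], [0.598, 0.108, 0.034], [0.595, 0.113, 0.034], [0.593, 0.119, 0.032], [0.593, 0.111, 0.033]]
[0.59703266 0.11460745] [-0.001 -0.    -0.    -0.    -0.001 -0.    -0.     0.     0.001 -0.
 -0.     0.     0.001  0.001  0.     0.    -0.    -0.     0.    -0.
  0.     0.001  0.    -0.     0.     0.    -0.     0.    -0.001 -0.001
 -0.    -0.001 -0.    -0.   ]
0.13294314830868087 127.55543002976317
[0.73385728 0.13136615 0.098     ]
[0.64650179 0.06214386 0.098     ]
```

Both views show the teal clear end of the plate at the far left and the frosted end nearer the axis. The results put the axis at about (0.597,0.115), the base heading at about -9°, and the peg at about (0.52,0.22). After the turn, the frosted end will still sit under a canopy corner. I'll have to turn the plate and its stand in place before lifting.

First I turn the tool to a radial heading and fly to above the peg.

```bash
python3 -m crank '[[0,0,0,-0.846],[0,0,0,-0.846],[0,0,0,-0.846],[0,0,0,-0.846],[0,0,0,-0.846]]' 0.6
python3 -m crank '[[0,0,0,-0.846],[0,0,0,-0.846],[0,0,0,-0.846],[0,0,0,-0.846],[0,0,0,-0.846]]' >/dev/null
python3 -m crank '[[0,0,0,-0.846],[0,0,0,-0.846],[0,0,0,-0.846],[0,0,0,-0.846],[0,0,0,-0.846]]'
python3 -m crank '[[0.46,0.67,0,0],[0.46,0.67,0,0],[0.46,0.67,0,0],[0.46,0.67,0,0],[0.46,0.67,0,0]]'
python3 -m crank '[[0.46,0.67,0,0],[0.46,0.67,0,0],[0.46,0.67,0,0],[0.46,0.67,0,0],[0.46,0.67,0,0]]' >/dev/null
python3 -m crank '[[0.46,0.67,0,0],[0.46,0.67,0,0],[0.46,0.67,0,0],[0.46,0.67,0,0],[0.46,0.67,0,0]]' >/dev/null
python3 -m crank '[[0.46,0.67,0,0],[0.46,0.67,0,0],[0.46,0.67,0,0],[0.46,0.67,0,0],[0.46,0.67,0,0]]'
cat >> h.py <<'E'
def togo(x,y,z,xang=None):
    "remaining shift in tool units to world target; turn units to heading xang of tool x"
    s=manip.state();M=R.from_rotvec(s["tcp_rot"]).as_matrix();p=np.array(s["tool_pos"])
    h=np.degrees(np.arctan2(M[1,0],M[0,0]))
    print("t",round(s["t"],2),"pos",p.round(4),"xang",h.round(1),"tilt z",M[:,2].round(3),"F",np.round(s["wrist_force"],1),"gap",round(s["finger_gap"],4),"gf",round(s["gripper_force"],1),"q",np.round(s["qpos"],2))
    print("units",(M.T@(np.array([x,y,z])-p)/.05).round(3),"" if xang is None else ("turn",round(-((xang-h+180)%360-180)/8,2)))
E
python3 -c "
from h import *
togo(.5206,.2198,.25,126)
im,d,c,T=cap('wrist');cv2.imwrite('pics/w1.png',im);np.savez('w1.npz',d=d,T=T)
P=cloud(d,c,T);m=(P[...,2]>.07)&(P[...,2]<.1)&(np.hypot(P[...,0]-.52,P[...,1]-.22)<.04);print(m.sum(),np.median(P[m],0))"
```

```text
t: 0.6
tool_pos: [0.2489, -0.5457, 0.2498]
tcp_rot: [-2.739, -1.538, -0.0]
wrist_force: [-0.6, 0.3, -0.5]
finger_gap: 0.0345
gripper_force: 0.0
t: 1.6
tool_pos: [0.2489, -0.5458, 0.2498]
tcp_rot: [-1.418, -2.803, -0.001]
wrist_force: [-0.6, 0.6, -1.1]
finger_gap: 0.0342
gripper_force: 0.0
t: 2.1
tool_pos: [0.3169, -0.3528, 0.2499]
tcp_rot: [-1.426, -2.799, -0.0]
wrist_force: [0.3, -0.2, 0.0]
finger_gap: 0.0341
gripper_force: 0.0
t: 3.6
tool_pos: [0.5203, 0.222, 0.2498]
tcp_rot: [-1.425, -2.8, 0.001]
wrist_force: [1.0, -0.4, -0.2]
finger_gap: 0.0339
gripper_force: 0.0
t 3.6 pos [0.5203 0.222  0.2498] xang 126.0 tilt z [-0. -0. -1.] F [ 1.  -0.4 -0.2] gap 0.0339 gf 0.0 q [ 0.17 -0.   -0.01  1.56 -0.    1.11]
units [-0.039 -0.02  -0.003] ('turn', np.float64(0.01))
265 [0.51975826 0.22253828 0.08335711]
```

The peg measures (0.520,0.2225), and the jaws are already centred over it, so I descend and drive the arc.

```bash
for i in 1 2; do python3 -m crank '[[0,0,0.35,0],[0,0,0.35,0],[0,0,0.35,0],[0,0,0.35,0],[0,0,0.35,0]]'; done
for i in 1 2 3 4 5; do python3 -m crank '[[-0.006,-0.174,0,-0.48],[-0.006,-0.174,0,-0.48],[-0.006,-0.174,0,-0.48],[-0.006,-0.174,0,-0.48],[-0.006,-0.174,0,-0.48]]' | grep -E "tool_pos|force"; done
python3 -m crank '[[0,0,0,0],[0,0,0,0],[0,0,0,0],[0,0,0,0],[0,0,0,0]]'
python3 - <<'E'
from h import *
togo(.492,.038,.075,216)
im,d,c,T=cap("top");cv2.imwrite("pics/t2.png",im[90:280,80:350]);np.savez("t2.npz",im=im,d=d,T=T)
b=cap("side");np.savez("s2.npz",im=b[0],d=b[1],T=b[3])
cv2.imwrite("pics/t2.png",np.hstack([cv2.resize(im[100:270,90:260],(400,400)),cv2.resize(b[0][190:330,100:300],(400,400))]))
E
```

```text
t: 4.15
tool_pos: [0.5199, 0.2201, 0.1616]
tcp_rot: [-1.425, -2.799, 0.001]
wrist_force: [0.3, 0.2, -0.9]
finger_gap: 0.0341
gripper_force: 0.0
t: 4.65
tool_pos: [0.5198, 0.22, 0.0741]
tcp_rot: [-1.425, -2.799, 0.001]
wrist_force: [0.1, -0.6, -0.5]
finger_gap: 0.034
gripper_force: 0.0
tool_pos: [0.4896, 0.1893, 0.0748]
wrist_force: [3.7, 2.2, -2.9]
gripper_force: 2.0
tool_pos: [0.4712, 0.15, 0.0748]
wrist_force: [2.8, 2.9, -2.4]
gripper_force: 1.6
tool_pos: [0.4667, 0.1067, 0.0749]
wrist_force: [1.3, 1.7, -0.2]
gripper_force: 0.6
tool_pos: [0.4767, 0.0643, 0.075]
wrist_force: [-0.4, -0.8, -0.6]
gripper_force: 0.3
tool_pos: [0.4999, 0.0282, 0.0749]
wrist_force: [-1.2, 3.3, -0.3]
gripper_force: 1.3
t: 7.65
tool_pos: [0.5, 0.0284, 0.0752]
tcp_rot: [1.126, -2.932, -0.0]
wrist_force: [-1.4, 0.5, -0.9]
finger_gap: 0.0341
gripper_force: 0.4
t 7.65 pos [0.5    0.0284 0.0752] xang -138.0 tilt z [-0.  0. -1.] F [-1.4  0.5 -0.9] gap 0.0341 gf 0.4 q [-0.21 -0.16 -0.48  1.25  0.   -0.94]
units [-0.01   0.25   0.004] ('turn', np.float64(0.75))
```

View pics/t2.png

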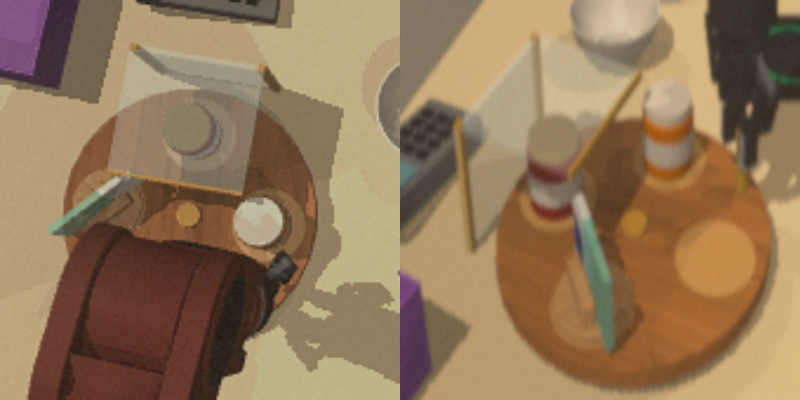

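The carousel has turned: the red jar is now under the canopy and the plate is out at the left, with its clear end outward. As expected, its frosted tip (crop ~(135,180)) is under the canopy edge. Next I lift off the peg, hover over the plate and measure with the wrist camera.

```bash
python3 -m crank '[[0,0,-0.7,0],[0,0,-0.7,0],[0,0,-0.7,0],[0,0,-0.7,0],[0,0,-0.7,0]]'|head -2
for i in 1 2; do python3 -m crank '[[-0.415,0.153,0,0],[-0.415,0.153,0,0],[-0.415,0.153,0,0],[-0.415,0.153,0,0],[-0.415,0.153,0,0]]' | head -2; done
for i in 1 2 3; do python3 -m crank '[[0,0,0,0.783],[0,0,0,0.783],[0,0,0,0.783],[0,0,0,0.783],[0,0,0,0.783]]'|head -2; done
python3 - <<'E'
from h import *
togo(.603,.224,.25,128)
im,d,c,T=cap("wrist");np.savez("w3.npz",im=im,d=d,T=T);P=cloud(d,c,T)
t=cap("top");Q=cloud(t[1],t[2],t[3])
for n,p in(("w",P),("top",Q)):
  m=(p[...,2]>.085)&(p[...,2]<.104)&(np.hypot(p[...,0]-.615,p[...,1]-.208)<.075)
  q=p[m]; 
  if len(q)>9:
    r=cv2.minAreaRect(q[:,:2].astype(np.float32));print(n,len(q),r,cv2.boxPoints(r).round(3).tolist(),np.median(q,0))
  m=(p[...,2]>.075)&(p[...,2]<.09)&(np.hypot(p[...,0]-.492,p[...,1]-.038)<.04);q=p[m]
  if len(q): 
    x=np.median(q,0)[:2];print("peg",x,np.degrees(np.arctan2(x[1]-.1146,x[0]-.597))%360)
cv2.imwrite("pics/w3.png",np.hstack([im,np.uint8(cv2.resize(t[0][100:270,90:260],(384,384)))])[:, :800])
E
```

```text
t: 8.25
tool_pos: [0.5002, 0.0281, 0.2519]
t: 8.75
tool_pos: [0.5522, 0.1268, 0.2504]
t: 9.25
tool_pos: [0.6036, 0.2248, 0.2502]
t: 9.75
tool_pos: [0.6033, 0.2239, 0.2502]
t: 10.25
tool_pos: [0.6033, 0.2239, 0.2502]
t: 10.75
tool_pos: [0.6033, 0.2239, 0.2502]
t 10.75 pos [0.6033 0.2239 0.2502] xang 127.8 tilt z [ 0. -0. -1.] F [ 0.1 -0.5 -0.7] gap 0.0341 gf 0.0 q [ 0.15  0.24  0.25  1.58 -0.    1.06]
units [ 0.005 -0.003  0.005] ('turn', np.float64(-0.02))
w 946 ((0.6087697148323059, 0.21250778436660767), (0.007799405604600906, 0.10969952493906021), 37.25609588623047) [[0.5720000267028809, 0.2540000081062317], [0.6389999985694885, 0.16599999368190765], [0.6449999809265137, 0.17100000381469727], [0.5789999961853027, 0.2590000033378601]] [0.60243674 0.22050023 0.09677756]
peg [0.49475088 0.04064066] 215.87915489354552
top 167 ((0.6041670441627502, 0.2147195041179657), (0.009658778086304665, 0.09833504259586334), 36.39772415161133) [[0.5709999799728394, 0.25099998712539673], [0.6290000081062317, 0.1720000058412552], [0.6370000243186951, 0.17800000309944153], [0.5789999961853027, 0.25699999928474426]] [0.60308068 0.21398135 0.09682312]
peg [0.49379036 0.03535102] 217.51866703002185
```

View pics/w3.png

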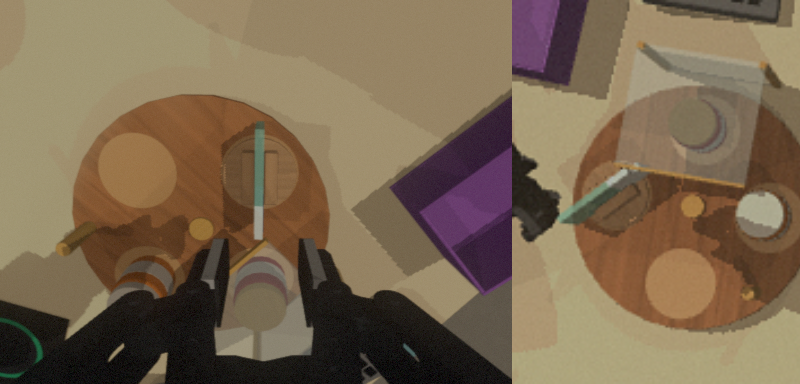

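The carousel is in its detent, with the peg at ~216.5°. The plate's centre is (0.609,0.2125) and its heading 307°. In the wrist view it lies midway between the jaws (column 260), with the white end towards the canopy. I grip at plate x of about -22 mm and squeeze.

```bash
python3 -m crank '[[0.193,-0.05,0,0.09],[0,0,0.6,0],[0,0,0.6,0],[0,0,0.6,0],[0,0,0.6,0]]' |head -2
python3 -m crank '[[0,0,0.5,0],[0,0,0.3,0],[0,0,0.14,0],[0,0,0,0],[0,0,0,0]]'
python3 -c "
from h import *
togo(.5955,.2301,.083,127.1)"
for i in 1 2; do python3 -m crank '[[0,0,0,0],[0,0,0,0],[0,0,0,0],[0,0,0,0],[0,0,0,0]]' 1; done
```

```text
t: 11.35
tool_pos: [0.5947, 0.2304, 0.1293]
t: 11.85
tool_pos: [0.596, 0.2301, 0.0847]
tcp_rot: [1.392, 2.815, 0.002]
wrist_force: [-0.1, 0.4, 1.1]
finger_gap: 0.0341
gripper_force: 0.0
t 11.85 pos [0.596  0.2301 0.0847] xang 127.4 tilt z [ 0.002  0.    -1.   ] F [-0.1  0.4  1.1] gap 0.0341 gf 0.0 q [ 0.16  0.25 -0.04  1.28 -0.    1.08]
units [ 0.006 -0.008  0.034] ('turn', np.float64(0.03))
t: 12.35
tool_pos: [0.596, 0.23, 0.0844]
tcp_rot: [1.392, 2.814, 0.001]
wrist_force: [-0.1, 0.5, 5.8]
finger_gap: 0.0071
gripper_force: 61.2
t: 12.85
tool_pos: [0.596, 0.2299, 0.0844]
tcp_rot: [1.393, 2.814, 0.001]
wrist_force: [-0.2, -1.1, 5.5]
finger_gap: 0.0074
gripper_force: 61.2
```

The plate is gripped. I ease up 1 mm, then turn the plate and stand about 44° anticlockwise around the stand's centre.

```bash
python3 -m crank '[[0,0,-0.03,0],[0,-0.034,0,-0.55],[0,-0.034,0,-0.55],[0,-0.034,0,-0.55],[0,-0.034,0,-0.55]]'
python3 -m crank '[[0,-0.034,0,-0.55],[0,-0.034,0,-0.55],[0,-0.034,0,-0.55],[0,-0.034,0,-0.55],[0,-0.034,0,-0.55]]'
python3 -m crank '[[0,-0.034,0,-0.55],[0,0,0,0],[0,0,0,0],[0,0,0,0],[0,0,0,0]]'
python3 - <<'E'
from h import *
togo(.5955,.2301,.083,171)
t=cap("top");b=cap("side")
cv2.imwrite("pics/t4.png",np.hstack([cv2.resize(t[0][100:270,90:260],(400,400)),cv2.resize(b[0][190:330,100:300],(400,400))]))
E
```

```text
t: 13.35
tool_pos: [0.5901, 0.2251, 0.0845]
tcp_rot: [-0.941, -2.997, 0.0]
wrist_force: [0.4, 1.1, -0.3]
finger_gap: 0.007
gripper_force: 60.4
t: 13.85
tool_pos: [0.5864, 0.2175, 0.0846]
tcp_rot: [-0.352, -3.121, 0.0]
wrist_force: [0.1, 0.5, 0.2]
finger_gap: 0.0069
gripper_force: 60.4
t: 14.35
tool_pos: [0.5862, 0.216, 0.0846]
tcp_rot: [-0.238, -3.132, 0.0]
wrist_force: [-0.2, -0.3, -0.5]
finger_gap: 0.0072
gripper_force: 60.3
t 14.35 pos [0.5862 0.216  0.0846] xang 171.3 tilt z [-0. -0. -1.] F [-0.2 -0.3 -0.5] gap 0.0072 gf 60.3 q [ 0.14  0.21 -0.08  1.27 -0.    0.3 ]
units [-0.142  0.307  0.032] ('turn', np.float64(0.04))
```

View pics/t4.png

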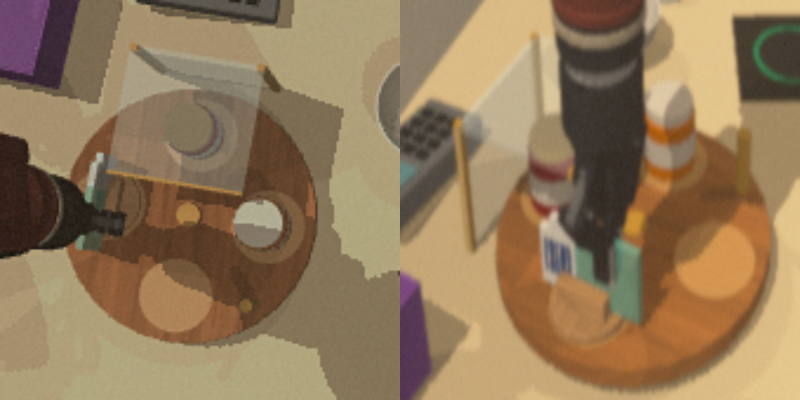

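The plate, with the stand turned along, is clear of the canopy and its label faces +y (side crop ~(560,250)). I lift it straight up.

The tool can only point down, so I'll set the plate down on the mat and tip it label-up. Then I can regrasp it across its 60 mm width.

```bash
python3 -m crank '[[0,0,-0.1,0],[0,0,-0.1,0],[0,0,-0.1,0],[0,0,-0.1,0],[0,0,-0.1,0]]'
python3 -m crank '[[0,0,-0.56,0],[0,0,-0.56,0],[0,0,-0.56,0],[0,0,-0.56,0],[0,0,-0.56,0]]'
python3 -m crank '[[0,0,0,-0.666],[0,0,0,-0.666],[0,0,0,-0.666],[0,0,0,-0.666],[0,0,0,-0.666]]' |head -2
python3 - <<'E'
from h import *
togo(.4514,-.2103,.25,197.9)
t=cap("top");b=cap("side")
cv2.imwrite("pics/t5.png",np.hstack([cv2.resize(t[0][100:270,90:260],(400,400)),cv2.resize(b[0][90:330,100:340],(400,400))]))
E
```

```text
t: 14.95
tool_pos: [0.5864, 0.216, 0.1105]
tcp_rot: [0.237, 3.132, -0.0]
wrist_force: [0.4, 0.0, -1.5]
finger_gap: 0.0069
gripper_force: 60.3
t: 15.45
tool_pos: [0.5862, 0.2159, 0.2513]
tcp_rot: [0.237, 3.132, -0.0]
wrist_force: [1.0, -0.7, -1.2]
finger_gap: 0.0074
gripper_force: 60.3
t: 15.95
tool_pos: [0.5863, 0.216, 0.2502]
t 15.95 pos [0.5863 0.216  0.2502] xang -161.8 tilt z [ 0. -0. -1.] F [-1.7 -0.2  0.1] gap 0.0072 gf 60.4 q [ 0.14  0.18  0.18  1.57 -0.   -0.17]
units [ 5.226e+00 -7.256e+00  3.000e-03] ('turn', np.float64(0.04))
```

View pics/t5.png

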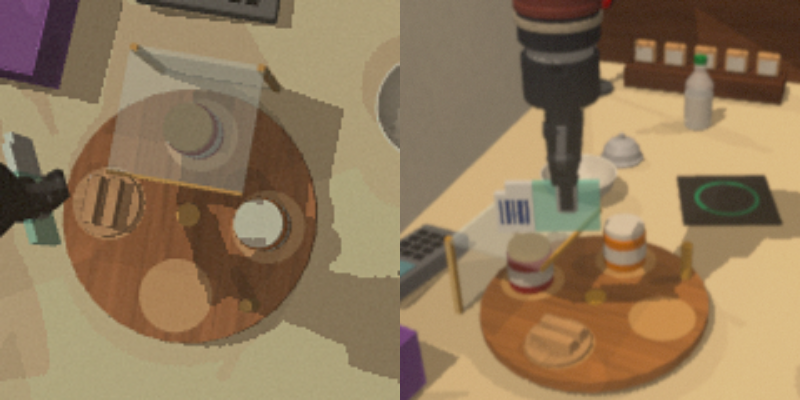

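The stand is empty in its bay, both jars are upright, and the plate hangs straight with its label towards the side camera. I carry it to the mat.

```bash
for i in 1 2 3; do python3 -m crank '[[0.348,-0.484,0,0],[0.348,-0.484,0,0],[0.348,-0.484,0,0],[0.348,-0.484,0,0],[0.348,-0.484,0,0]]' |head -2; done
python3 -m crank '[[0,0,0.5,0],[0,0,0.5,0],[0,0,0.5,0],[0,0,0.5,0],[0,0,0.5,0]]' |head -2
python3 -m crank '[[0,0,0.5,0],[0,0,0.4,0],[0,0,0.3,0],[0,0,0.18,0],[0,0,0,0]]'
python3 -m crank '[[0,0,0.03,0],[0,0,0.03,0],[0,0,0.02,0],[0,0,0.02,0],[0,0,0,0]]'
python3 - <<'E'
from h import *
togo(.4514,-.2103,.05,197.9)
b=cap("side");cv2.imwrite("pics/s6.png",cv2.resize(b[0][130:270,200:400],(800,560)))
S=cloud(b[1],b[2],b[3]);m=(np.hypot(S[...,0]-.48,S[...,1]+.21)<.08)&(b[0].max(-1)>150)
E
```

```text
t: 16.55
tool_pos: [0.5404, 0.073, 0.25]
t: 17.05
tool_pos: [0.4951, -0.069, 0.2501]
t: 17.55
tool_pos: [0.4496, -0.211, 0.2502]
t: 18.05
tool_pos: [0.4502, -0.21, 0.1242]
t: 18.55
tool_pos: [0.4497, -0.2096, 0.055]
tcp_rot: [0.49, -3.102, -0.002]
wrist_force: [-0.9, 0.3, -0.4]
finger_gap: 0.0073
gripper_force: 60.3
t: 19.05
tool_pos: [0.4502, -0.21, 0.0509]
tcp_rot: [-0.491, 3.103, -0.0]
wrist_force: [-0.3, 1.4, -0.3]
finger_gap: 0.0071
gripper_force: 60.3
t 19.05 pos [ 0.4502 -0.21    0.0509] xang -162.0 tilt z [ 0. -0. -1.] F [-0.3  1.4 -0.3] gap 0.0071 gf 60.3 q [-0.7  -0.15 -0.52  1.2  -0.   -1.01]
units [-0.02  -0.014  0.018] ('turn', np.float64(0.01))
```

```bash
for i in 1 2 3; do python3 -m crank '[[0,0,0.015,0],[0,0,0.015,0],[0,0,0,0],[0,0,0,0],[0,0,0,0]]'|grep -E "pos|wrist"; done
```

```text
tool_pos: [0.4504, -0.2102, 0.0504]
wrist_force: [-3.3, 2.4, 9.6]
tool_pos: [0.4506, -0.2106, 0.0503]
wrist_force: [-8.3, 3.6, 22.4]
tool_pos: [0.4507, -0.2107, 0.0502]
wrist_force: [-14.7, 7.8, 37.2]
```

View pics/s6.png

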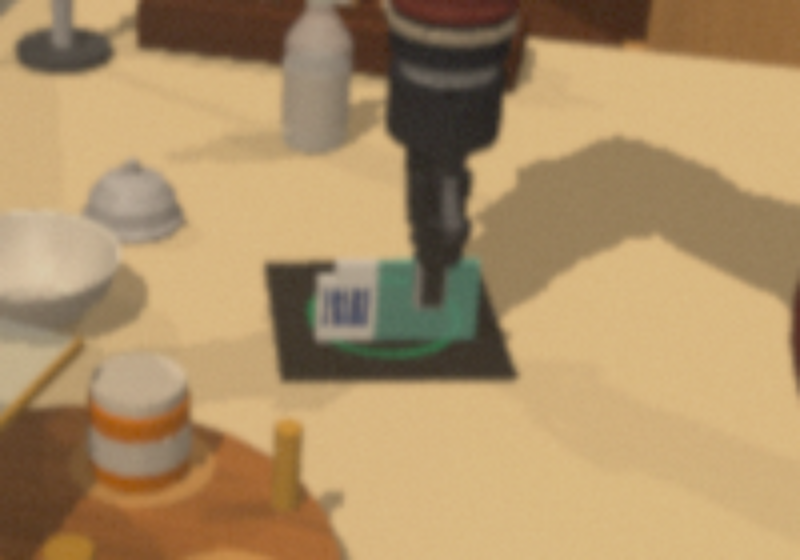

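The plate is touching the mat, upright and label to +y. I ease off the pressure, open fully, raise 15 mm, and push the top over from the label side (tool -y).

```bash
python3 -m crank '[[0,0,-0.04,0],[0,0,-0.03,0],[0,0,0,0],[0,0,0,0],[0,0,0,0]]'|grep -E "pos|wrist"
python3 -m crank '[[0,0,0,0],[0,0,0,0],[0,0,0,0],[0,0,0,0],[0,0,0,0]]' 0
python3 -m crank '[[0,0,-0.1,0],[0,0,-0.1,0],[0,0,-0.1,0],[0,0,0,0],[0,0,0,0]]'|grep -E "pos|gap"
python3 - <<'E'
from h import *
togo(.4514,-.2103,.065,197.9)
b=cap("side");w=cap("wrist");cv2.imwrite("pics/s7.png",np.hstack([cv2.resize(b[0][130:270,200:400],(400,300)),cv2.resize(w[0],(400,300))]))
E
```

```text
tool_pos: [0.4504, -0.2102, 0.0503]
wrist_force: [-1.2, -0.0, 5.7]
t: 21.6
tool_pos: [0.4501, -0.2099, 0.0497]
tcp_rot: [0.491, -3.103, -0.0]
wrist_force: [-0.3, -0.3, 0.2]
finger_gap: 0.0785
gripper_force: 0.0
tool_pos: [0.4503, -0.2101, 0.0651]
finger_gap: 0.0854
t 22.1 pos [ 0.4503 -0.2101  0.0651] xang -162.0 tilt z [ 0. -0. -1.] F [0.2 0.3 0.5] gap 0.0854 gf 0.0 q [-0.7  -0.16 -0.5   1.23 -0.   -1.01]
units [-0.019 -0.011  0.002] ('turn', np.float64(0.01))
```

View pics/s7.png

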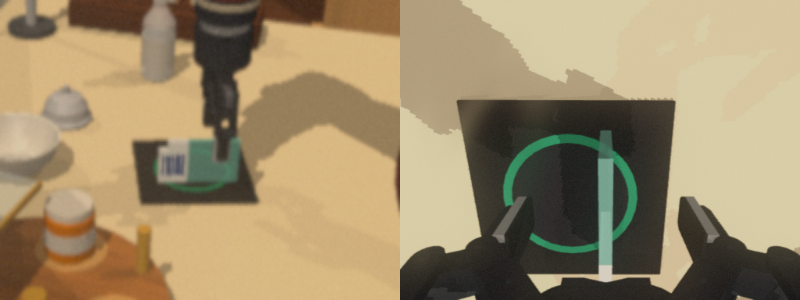

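The plate stands free between the open jaws, with the mat centre on its -y side. I push it over slowly.

```bash
python3 -m crank '[[0,-0.2,0,0],[0,-0.2,0,0],[0,-0.2,0,0],[0,-0.1,0,0],[0,-0.05,0,0]]'|grep -E "pos|wrist"
python3 -m crank '[[0,-0.06,0,0],[0,-0.06,0,0],[0,-0.06,0,0],[0,-0.06,0,0],[0,-0.06,0,0]]'|grep -E "pos|wrist"
python3 -m crank '[[0,-0.06,0,0],[0,-0.06,0,0],[0,-0.06,0,0],[0,-0.06,0,0],[0,0,0,0]]'|grep -E "pos|wrist"
python3 -m crank '[[0,0,-0.6,0],[0,0,-0.6,0],[0,0,-0.6,0],[0,0,-0.6,0],[0,0,-0.6,0]]'|grep -E "pos|wrist"
python3 - <<'E'
from h import *
togo(.4514,-.2103,.065,197.9)
w=cap("wrist");t=cap("top");b=cap("side");np.savez("w8.npz",im=w[0],d=w[1],T=w[3])
cv2.imwrite("pics/s8.png",np.hstack([cv2.resize(b[0][130:270,200:400],(400,300)),cv2.resize(w[0],(400,300))]))
for n,x in(("w",w),("t",t)):
  P=cloud(*x[1:]);m=(x[0].min(-1)>75)&(np.abs(P[...,2]-.010)<.008)&(np.abs(P[...,0]-.4815)<.085)&(np.abs(P[...,1]+.232)<.085)&(x[0][...,2]>60)
  k=cv2.morphologyEx(m.astype(np.uint8),cv2.MORPH_OPEN,np.ones((3,3)))
  n_,l,s,_=cv2.connectedComponentsWithStats(k)
  for i in np.argsort(-s[1:,4])[:3]+1:
    q=P[l==i];print(n,len(q),cv2.minAreaRect(q[:,:2].astype(np.float32)),np.median(q,0).round(3))
E
```

```text
tool_pos: [0.4618, -0.2463, 0.0647]
wrist_force: [0.0, 0.6, 0.9]
tool_pos: [0.4665, -0.26, 0.0649]
wrist_force: [-0.4, -1.1, 0.5]
tool_pos: [0.4702, -0.2717, 0.0648]
wrist_force: [-0.1, 0.3, -0.8]
tool_pos: [0.4699, -0.2711, 0.216]
wrist_force: [-0.7, -0.1, -0.3]
t 24.2 pos [ 0.4699 -0.2711  0.216 ] xang -162.0 tilt z [ 0. -0. -1.] F [-0.7 -0.1 -0.3] gap 0.0855 gf 0.0 q [-0.76 -0.08 -0.15  1.5  -0.   -1.08]
units [-0.023  1.271  3.021] ('turn', np.float64(0.01))
w 1333 ((0.515717625617981, -0.2270488142967224), (0.046664074063301086, 0.06205885112285614), 17.657791137695312) [ 0.514 -0.23   0.011]
w 15 ((0.5189590454101562, -0.22495117783546448), (0.002907519694417715, 0.00451551703736186), 20.620180130004883) [ 0.519 -0.225  0.011]
w 9 ((0.5174999833106995, -0.2196524441242218), (0.0030114762485027313, 0.0022783498279750347), 22.61422348022461) [ 0.517 -0.22   0.011]
t 505 ((0.49367791414260864, -0.23641115427017212), (0.08623219281435013, 0.06141427904367447), 18.081111907958984) [ 0.488 -0.238  0.012]
```

View pics/s8.png

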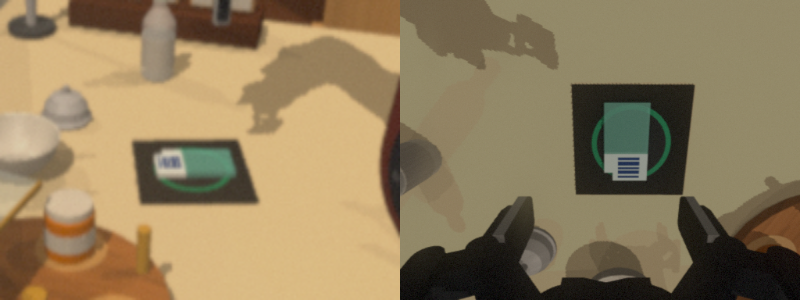

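The plate lies flat on the mat, label up, with the frosted end towards +x (wrist half: clear edge y≈103, frosted end y≈180, columns 604-650). Next I work out the regrasp point.

```bash
python3 - <<'E'
from h import *
a=np.load("w8.npz");c=manip.calibration("wrist");T=a["T"];im=a["im"];hsv=cv2.cvtColor(im,cv2.COLOR_BGR2HSV)
v,u=np.mgrid[:384,:512]
m=((im.min(-1)>75)|((hsv[...,0]>75)&(hsv[...,0]<100)&(hsv[...,2]>90)&(hsv[...,1]<140)))&(u>225)&(u<370)&(v>112)&(v<243)
k=cv2.morphologyEx(m.astype(np.uint8),cv2.MORPH_OPEN,np.ones((7,7)))
n,l,s,_=cv2.connectedComponentsWithStats(k);i=1+np.argmax(s[1:,4])
px=np.argwhere(l==i)[:,::-1].astype(float)
ray=np.c_[(px[:,0]-c["cx"])/c["fx"],(px[:,1]-c["cy"])/c["fy"],np.ones(len(px))]@T[:3,:3].T
W=T[:3,3]+ray*((.012-T[2,3])/ray[:,2])[:,None]
r=cv2.minAreaRect(W[:,:2].astype(np.float32));print(r)
C=np.array(r[0]);h=np.radians(17.9);e=np.array([np.cos(h),np.sin(h)])
for x in(-.012,): g=C+x*e;print("grasp",g);togo(*g,.024,197.9)
E
```

```text
((0.5141130089759827, -0.22840827703475952), (0.042393218725919724, 0.06027483940124512), 17.991687774658203)
grasp [ 0.50269388 -0.23209656]
t 24.35 pos [ 0.4709 -0.272   0.2171] xang -162.0 tilt z [ 0.003 -0.003 -1.   ] F [-0.9 -0.1 -0.7] gap 0.0855 gf 0.0 q [-0.76 -0.08 -0.15  1.5  -0.   -1.08]
units [-0.844  0.577  3.861] ('turn', np.float64(0.01))
```

Only the frosted part was segmented: 42×60 mm, centred at (0.514,-0.228). That puts the plate's centre at about (0.481,-0.238), so I grasp 12 mm to the clear side of it, near (0.4694,-0.242).

```bash
python3 -m crank '[[-0.157,0.55,0,0],[0,0,0.8,0],[0,0,0.8,0],[0,0,0.8,0],[0,0,0.8,0]]'|grep -E "pos|wrist"
python3 -m crank '[[0,0,0.3,0],[0,0,0.2,0],[0,0,0.08,0],[0,0,0,0],[0,0,0,0]]'|grep -E "pos|wrist"
python3 -m crank '[[0,0,0.03,0],[0,0,0.03,0],[0,0,0.02,0],[0,0,0.02,0],[0,0,0,0]]'|grep -E "pos|wrist"
python3 -c "
from h import *
togo(.4694,-.2425,.020,197.9)"
```

```text
tool_pos: [0.4683, -0.2419, 0.0521]
wrist_force: [-0.1, 1.0, -0.6]
tool_pos: [0.47, -0.2435, 0.0274]
wrist_force: [0.0, -0.0, 0.7]
tool_pos: [0.469, -0.2426, 0.0206]
wrist_force: [0.1, 0.2, -0.1]
t 25.85 pos [ 0.469  -0.2426  0.0206] xang -162.0 tilt z [-0.  0. -1.] F [ 0.1  0.2 -0.1] gap 0.0855 gf 0.0 q [-0.73 -0.02 -0.45  1.14 -0.   -1.04]
units [-0.009 -0.001  0.013] ('turn', np.float64(0.01))
```

```bash
for i in 1 2; do python3 -m crank '[[0,0,0,0],[0,0,0,0],[0,0,0,0],[0,0,0,0],[0,0,0,0]]' 1; done
```

```text
t: 26.35
tool_pos: [0.4694, -0.243, 0.0214]
tcp_rot: [-0.491, 3.102, -0.001]
wrist_force: [-1.5, 0.9, 5.3]
finger_gap: 0.0575
gripper_force: 64.4
t: 26.85
tool_pos: [0.4694, -0.243, 0.0214]
tcp_rot: [-0.491, 3.102, -0.001]
wrist_force: [-1.3, -0.3, 6.1]
finger_gap: 0.058
gripper_force: 64.4
```

```bash
python3 -m crank '[[0,0,-0.1,0],[0,0,-0.1,0],[0,0,-0.2,0],[0,0,-0.3,0],[0,0,-0.3,0]]'|grep -E "pos|wrist|gap|gripper"
python3 -m crank '[[0,0,-0.52,0],[0,0,-0.52,0],[0,0,-0.52,0],[0,0,-0.52,0],[0,0,-0.52,0]]'|grep -E "pos|gap"
python3 -m crank '[[0.15,0,0,0],[0.2,0,0,0],[0.2,0,0,0],[0.11,0,0,0],[0,0,0,0]]'|grep -E "pos|gap|gripper"
python3 -m crank '[[0,0,0,0],[0,0,0,0],[0,0,0,0],[0,0,0,0],[0,0,0,0]]'|grep -E "pos|gap|gripper"
python3 - <<'E'
from h import *
t=cap("top");b=cap("side")
P=cloud(*t[1:]);m=(P[...,2]>.16)&(P[...,2]<.22)&(t[0].min(-1)>120)&(np.hypot(P[...,0]-.4815,P[...,1]+.232)<.07);q=P[m];print(len(q),q.mean(0) if len(q) else 0,q.min(0),q.max(0))
cv2.imwrite("pics/f.png",np.hstack([cv2.resize(t[0][90:280,90:350],(400,300)),cv2.resize(b[0][60:330,100:430],(400,300))]))
E
```

```text
tool_pos: [0.4691, -0.2427, 0.0723]
wrist_force: [1.1, 0.8, -1.1]
finger_gap: 0.0575
gripper_force: 64.1
tool_pos: [0.4691, -0.2427, 0.2034]
finger_gap: 0.058
tool_pos: [0.4366, -0.2529, 0.2001]
finger_gap: 0.0576
gripper_force: 64.2
tool_pos: [0.4378, -0.2528, 0.2008]
finger_gap: 0.0577
gripper_force: 64.2
274 [ 0.48206188 -0.23940428  0.19127074] [ 0.45661704 -0.27216131  0.18654547] [ 0.50623055 -0.2062256   0.19607044]
```

View pics/f.png

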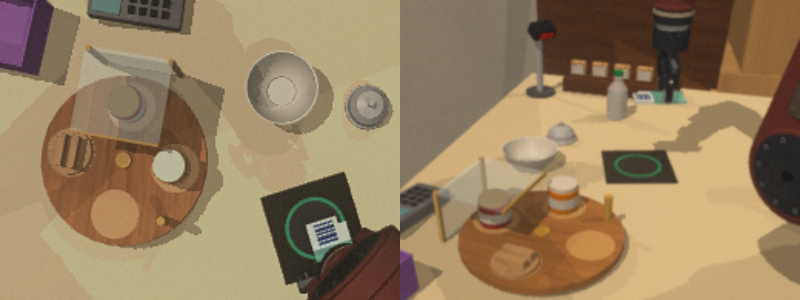

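The plate is held flat, label up. Its frosted end is at (0.482,-0.239), about 7 mm from the mat's centre and 0.19 m up. The stand and both jars are upright on the carousel and nothing else has moved, so I hand in.

```bash
python3 -c "
from station import manip
print(manip.finish_job())"
```

```text
the job is handed in; nothing more can be done
None
```

The job is handed in (the hand-in returned no verdict): the carousel rests in its second detent with the stand and both jars upright, and the plate is held still by its clear part, label up, about 7 mm from the mat's centre and 19 cm up. Because the tool can only point down, I tipped the plate label-up on the mat and regrasped it across its width.

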